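# Roll the dish crate into its bay and press the label holder home

### The arm

A 6-joint arm with a two-finger parallel gripper is mounted at the origin on a cart in front of the work surface, level with it; the furniture and walls round the work are solid. World frame = base frame: x ahead of the robot, y to its left, z up, the work surface at z = 0. Lengths are in m, angles in rad, forces in N, time in s.
With the tool pointing down it reaches from about 0.2 to 0.875 m from the base axis. Payload 3.4 kg.
Tool frame: the origin (TCP) lies midway between the tips of the shut fingers; the grasp point (between the pads) lies 19 mm behind it; z points along the fingers, y is the line along which they close (so a half turn about z gives the same grasp; the last joint's range is limited). The gripper opens to 94 mm and grips with 3 to 60 N. Pads are 16 mm wide; open, the fingers measure 119 mm over their backs; the gripper's body (75 mm by 177 mm) begins 78 mm behind the grasp point.
Start: joints at [1.086, 0.276, 1.505, -0, 1.361, -0.121], TCP at [0.205, 0.537, 0.205] pointing down, gripper open.
Joint ranges: [-2.89, 2.89], [-0.75, 2.08], [0.22, 2.7], [-1.18, 4.32], [0.11, 2.71], [-2.7, 2.7]. Speed limits (rad/s): [2.57, 2.57, 3.14, 3.14, 3.14, 3.14].

### API

Orientations are given as a unit quaternion [x, y, z, w].
In Python, from cell import monitor, imaging, manip gives the robot as it stands.
- The arm moves only by the shell command python3 -m handwheel 'ROWS' [FORCE]. ROWS is JSON, one flat list of numbers, 5 for each row, row after row: the closure, from 0 (fully open) to 1 (shut), then the shift along the world's x, y, z in m, then the turn about the world's z in rad. In form: [jaw, tx, ty, tz, roll, jaw, tx, ty, tz, roll, ...]. A call has 1 to 20 rows; each row is the pose to reach, as a shift and turn from the pose commanded when the call began; what a row does not reach only later rows make up. A row lasts 1/8 s, in which the tool goes at most 62.5 mm and 10.7 degrees, less where a joint would pass 70% of its speed; a pose out of reach is approached as far as the arm can. A call with a gripper value outside its range is refused whole. The fingers move at their own pace and stop on an object; FORCE is the grip in N (left out, the last holds). Time passes only in rows, so rows that repeat a pose let the fingers close. It gives the time, the measured TCP pose, the force, the opening and the grip force at its end, in the units of the state.
- monitor.get_obs(): the state, without advancing time (a new reading comes with each control period).
- imaging.capture(name): name is "scene" or "top" or "wrist"; returns a dict with "image" (420x560x3 uint8, red, green, blue), "z_map" (420x560 float32, m along the optical axis (not along the pixel's ray), 0 where there is no reading), "vertical_fov" (degrees; the focal length in pixels is half the picture's height over the tangent of half this angle, whatever the lens; pixels are square), "cx", "cy" (the principal point, pixels), "extrinsics" (4x4, takes a point from camera to world coordinates). Camera axes: x right, y down, z forward; pixel columns grow to the right and rows downward; lengths in m; the calibration is good to about 2 mm. The wrist camera is an equidistant fisheye: a pixel r from the principal point sees the ray r / f radians off the axis. A picture is of the moment at which its call begins.
- manip.close_job(): hands the job in; it is judged then, once.
The state is a dict: "t": time; "joint_pos": joint angles; "joint_velocities": joint speeds; "tau": joint torques, N m; "ee_pos": TCP position; "orientation": TCP orientation; "force": force on the tool from outside, world axes, zero at the start; "wrist_torque": the same for the moment, N m; "grip_width": opening from 0.0 (shut) to 1.0 (fully open); "gripper_force": force on a finger pad.
Only numpy, scipy, OpenCV 4.12 (cv2) and the standard library are available. Lean on these libraries where they do the work, as an engineer would, in place of code of your own. Each camera call takes 0.05 s, during which the arm holds its last target. There are 200 camera calls.

### The job

Push the grey crate with the dish along the rollers, without lifting it, until it is right up against the stop at the end of the bay. Then take the white label holder from its wooden rest, slip its blade behind the lip on the front of the bay and press it straight down against the spring until its cross bar sits on both cheeks. Finish while still holding the label holder pressed fully home, do not let go, and leave the beaker, the dropper bottle and the reagent bottle undisturbed.

Things in the scene. Friction and masses are not known exactly. Their poses are not given: they have to be found in the camera images.
- station: Fixed grey roller station, 350 mm long (y), 137 mm wide. Origin on the table under the middle of its base, z up; the label slot is on its -x side. Crate runs on free steel rollers, tops 21 mm above the table, between rails 34 mm high with 3.5 mm play each side. Open at the +y end; bay at the -y end, walls up to 60 mm, end stop 57 mm high with a rubber bumper, face at y = -163 mm. Push towards -y
- bay_home (a point): where the origin of the crate lies when it is right against the bumper: 108 mm from the station's middle towards -y, 21 mm above the table, axes as the station's. The crate counts as home within 7 mm along the track
- label_slot (a point): centre of the slot mouth, 65 mm above the table, at x = -60.5, y = -108 mm in the station, axes as its. Slot 8 mm wide (x), 62 mm long (y); rear wall 57 mm, front lip 55 mm above the table, lip edge flared towards -x up to 62 mm. At each end a cheek block, 24 mm long (y), 20 mm deep, top at 65 mm, seats the holder's cross bar
- label_spring (a joint): travel of the black spring foot down inside the slot, m: 0 = up (its top 18 mm below the slot's mouth), 0.012 = pressed down by a fully seated label holder. It pushes up with about 4 N at 0 and 8 N at 0.012, and lifts the holder out again by 12 mm if it is let go
- crate: open grey plastic crate, 90 mm (x) by 110 mm (y, along the track) by 40 mm high, 4 mm walls, about 0.25 kg, loose on the rollers; origin at the centre of its underside, axes as the station's (rim about 61 mm above the table)
- dish: white porcelain evaporating dish, 72 x 68 x 29 mm, standing loose in the crate; origin at the centre of its underside
- label_holder: white upright label holder, 77 mm high, 60 g, loose. Origin: centre of its lower edge; y along its width, x through its thickness, paper face to -x. From below: blade 4 mm thick, 56 wide, 0 to 30 mm (lowest 6 mm thinner, 50 wide); cross bar 12 thick, 84 wide, 30 to 40 mm; grip panel 10 thick, 60 wide, 40 to 77 mm. Home: origin 30 mm below label_slot, either way round
- holder_rest: fixed slotted wooden block, 44 x 100 x 36 mm high, in which the label holder starts with its blade in the slot and its bar on the block's top (holder origin 6 mm above the table); origin at the centre of its underside, axes as the holder's at the start
- beaker: bystander: low glass beaker, 75 x 68 x 82 mm, origin at the centre of its underside; stands at one side in front of the station, the rest at the other side (they may be swapped)
- dropper: bystander: brown dropper bottle with black top, 33 mm across, 94 mm high, origin at the centre of its underside
- bottle: bystander: white reagent bottle with blue cap, 64 mm across, 131 mm high, standing loose beyond the bay end of the station; origin at the centre of its underside
Mind the look-alikes: they are no part of the job. Of the things like the label_holder, leave any that is pink; of the rest the larger one is meant.

How it is judged:
By the outcome, as a careful person would: the job done as asked, in the order asked, and still so for the second after the job is handed in, while the arm keeps its last pose, push and grip.
It also fails if it takes over 54 s, if anything falls off the work surface, if the arm or the gripper's body presses on something with over 40 N, if the wrist force passes 120 N, or if a joint passes its speed limit or range.

## Working session

There is one attempt and no reset: what is moved stays moved. The work goes in short steps, Python scripts to look and compute and a shell command to move; the robot and the scene stay as the last step left them, time stands still between calls to the robot, and variables do not carry over. Pictures are saved under pics/ and viewed, at most 10 in all, crops included, and the job is handed in when it is done.

```bash
mkdir -p pics; ls; cat > h.py <<'E'
import numpy as np, cv2
from cell import monitor, imaging, manip
def cap(n,save=None):
    c=imaging.capture(n)
    if save: cv2.imwrite('pics/'+save+'.png',c['image'][:,:,::-1])
    np.savez('/tmp/'+n+'.npz',**c)
    return c
def cloud(c):
    h,w=c['z_map'].shape
    f=h/2/np.tan(np.radians(c['vertical_fov'])/2)
    v,u=np.mgrid[:h,:w]
    z=c['z_map']
    P=np.stack([(u-c['cx'])/f*z,(v-c['cy'])/f*z,z],-1)
    E=np.array(c['extrinsics'])
    return P@E[:3,:3].T+E[:3,3]
E
python3 - <<'E'
from h import *
for n in('scene','top'):
    c=cap(n,n+'0'); print(n,c['vertical_fov'],c['cx'],c['cy'],np.round(c['extrinsics'],3).tolist())
print(monitor.get_obs())
E
```

```text
pics
scene 57.90275220615921 276.44187115406635 215.2862050525729 [[0.723, -0.316, 0.614, -0.01], [-0.69, -0.331, 0.643, -0.563], [0.0, -0.889, -0.457, 0.458], [0.0, 0.0, 0.0, 1.0]]
top 43.60515632403332 287.6362157225035 214.45208876401716 [[-0.009, -0.996, 0.092, 0.442], [-1.0, 0.009, -0.002, 0.018], [0.001, -0.092, -0.996, 1.289], [0.0, 0.0, 0.0, 1.0]]
{'t': 0.1, 'joint_pos': array([ 1.08604534e+00,  2.76480532e-01,  1.50597238e+00, -1.73507574e-05,
        1.36070952e+00, -1.20995065e-01]), 'joint_velocities': array([ 0.00058591, -0.00260113, -0.00552269, -0.00150614,  0.00041359,
       -0.00162491]), 'tau': array([ 2.20113950e-03, -4.05457270e+01, -2.37779742e+01,  7.00429198e-02,
        2.98911659e-02, -5.41004067e-05]), 'ee_pos': array([0.20435037, 0.53692523, 0.20473407]), 'orientation': array([ 1.80875037e-01,  9.83505773e-01, -7.51698273e-04, -2.26008192e-04]), 'force': array([-0.52359637, -0.5349543 ,  0.0244607 ]), 'wrist_torque': array([-0.02016504,  0.06517205, -0.06152416]), 'gripper_force': 0.0, 'grip_width': 1.0024067346316785}
```

View pics/scene0.png

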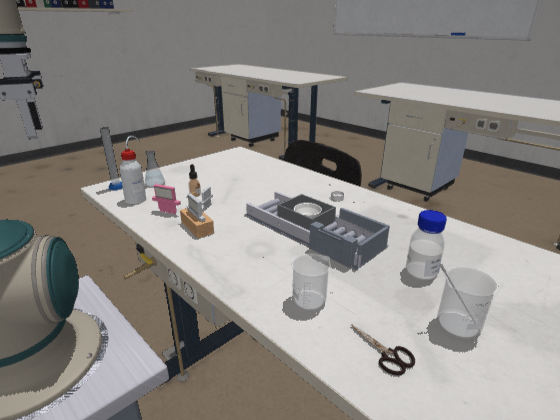

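View pics/top0.png

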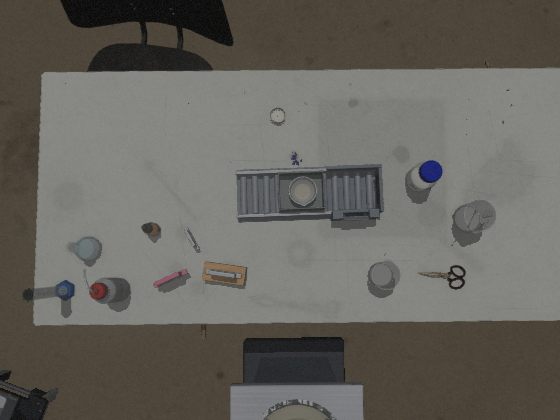

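The scene picture shows the station at (318,225), with the rest at (197,222). The top picture has the station at columns 237–383, rows 165–220, the rest at (225,273), a look-alike at (192,240) and a pink one at (171,278). The beaker is at (382,276) and the reagent bottle at (428,172).

```bash
python3 - <<'E'
from h import *
c=dict(np.load('/tmp/top.npz')); P=cloud(c)
im=c['image']; 
def rect(name,m):
    p=P[m]; r=cv2.minAreaRect((p[:,:2]*1000).astype(np.float32)); print(name,len(p),np.round(r[0],1),np.round(r[1],1),round(r[2],2),'z',np.round(np.percentile(p[:,2],[5,50,95]),4))
def reg(x0,x1,y0,y1):
    m=np.zeros(im.shape[:2],bool); m[y0:y1,x0:x1]=1; return m
Z=P[...,2]
print('table',np.percentile(Z[reg(60,180,90,200)],[5,50,95]))
S=reg(225,395,155,230)
rect('station',S&(Z>.025)&(Z<.08)); rect('high',S&(Z>.05)&(Z<.08)&reg(325,395,155,230))
rect('crate',S&(Z>.05)&reg(265,331,155,230))
R=reg(198,252,258,292)
rect('rest',R&(Z>.028)&(Z<.04)); rect('holder',R&(Z>.045)); rect('holdertop',R&(Z>.07))
rect('small',reg(180,205,222,256)&(Z>.03)); rect('drop',reg(140,165,220,240)&(Z>.03))
rect('beaker',reg(360,405,255,300)&(Z>.03)); rect('bottle',reg(405,450,155,200)&(Z>.1))
rect('pink',reg(150,192,262,292)&(Z>.03))
a=cv2.resize(im[150:300,140:400],None,fx=3,fy=3,interpolation=2)
cv2.imwrite('pics/topc.png',a[:,:,::-1])
s=np.load('/tmp/scene.npz')['image'];cv2.imwrite('pics/sc.png',cv2.resize(s[160:270,140:400],None,fx=3,fy=3,interpolation=2)[:,:,::-1])
E
```

```text
table [-4.33068764e-03 -1.64107865e-06  4.35859864e-03]
station 3249 [603.9 -34.9] [132.  350.3] 1.57 z [0.026  0.0409 0.0643]
high 797 [ 606.9 -145.5] [131.6 129.9] 1.92 z [0.0522 0.0589 0.0672]
crate 499 [556.2 -33. ] [214.9 133.6] 6.97 z [0.0511 0.0592 0.0656]
rest 562 [418.5 168.7] [100.1  44.3] 81.39 z [0.0315 0.0358 0.0391]
holder 174 [421.7 112.3] [ 25.2 191.8] 4.49 z [0.0459 0.082  0.0864]
holdertop 132 [423.8 107.4] [ 21.1 181.8] 4.68 z [0.0777 0.0825 0.0869]
small 94 [466.2 145.4] [256.5  42.1] 69.84 z [0.0319 0.0533 0.0612]
drop 176 [525.  341.7] [25.7 32.3] 73.52 z [0.0331 0.0515 0.0941]
beaker 350 [ 416.6 -112.2] [260.4  70.6] 89.35 z [0.0356 0.0769 0.0849]
bottle 432 [ 559.4 -149. ] [ 48.1 405.3] 28.44 z [0.1173 0.1305 0.1348]
pink 212 [429.  178.1] [ 29.8 320.4] 9.87 z [0.0369 0.0747 0.0814]
```

View pics/topc.png

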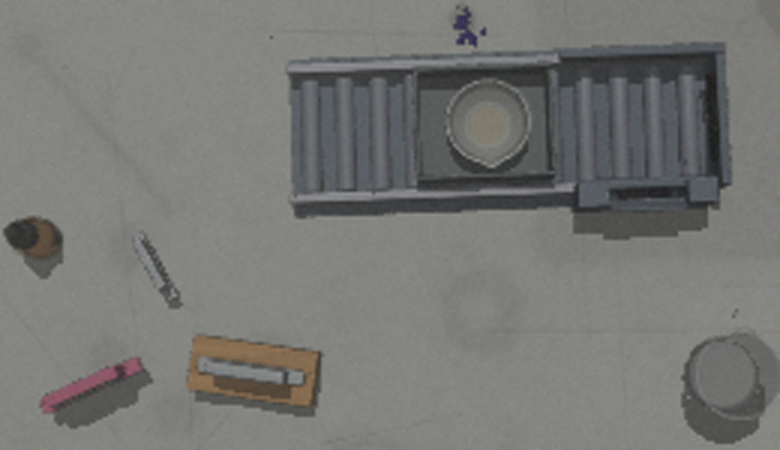

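View pics/sc.png

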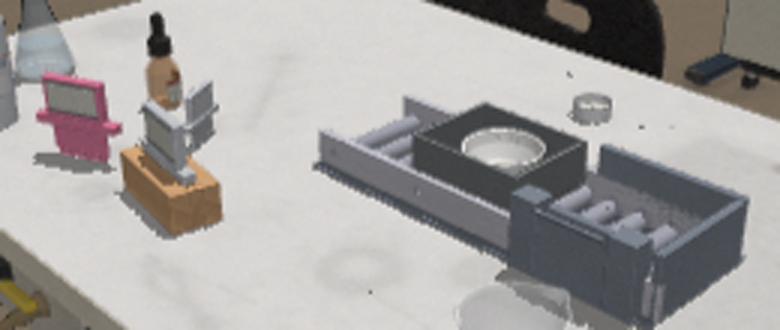

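The crops show the crate at cols 415–553 of the top crop, the bay at its right end with the slot at (650,193), and our holder in the wooden rest at (253,370). The loose look-alike is at (155,270). Next I'll go over the station and look with the wrist camera.

```bash
python3 -m handwheel '[0,0.2,-0.22,0.03,-0.6, 0,0.2,-0.22,0.03,-0.6, 0,0.395,-0.437,0.03,-1.176, 0,0.395,-0.437,0.03,-1.176, 0,0.395,-0.437,0.03,-1.176, 0,0.395,-0.437,0.03,-1.176, 0,0.395,-0.437,0.03,-1.176, 0,0.395,-0.437,0.03,-1.176, 0,0.395,-0.437,0.03,-1.176, 0,0.395,-0.437,0.03,-1.176, 1,0.395,-0.437,0.03,-1.176, 1,0.395,-0.437,0.03,-1.176, 1,0.395,-0.437,0.03,-1.176]' 20
python3 - <<'E'
from h import *
c=cap('wrist','w1'); print(c['vertical_fov'],c['cx'],c['cy'],np.round(c['extrinsics'],3).tolist())
E
```

```text
t: 1.72
ee_pos: [0.5984, 0.1021, 0.2357]
orientation: [0.695, 0.719, 0.0, -0.0]
force: [-0.5, -0.2, -0.2]
grip_width: 0.715
gripper_force: 0.0
65.70646984690485 279.2918220734044 207.9203704306879 [[0.999, 0.033, 0.009, 0.596], [0.034, -0.965, -0.262, 0.179], [0.0, 0.262, -0.965, 0.414], [0.0, 0.0, 0.0, 1.0]]
```

View pics/w1.png

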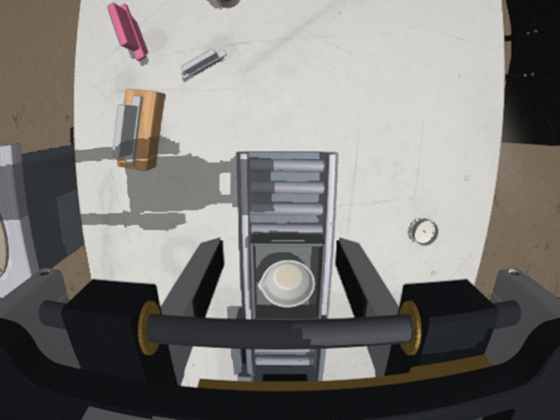

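The wrist view shows the rails at columns 240 and 332, the crate's rear wall near row 242, and the rest at (140,128) with the holder. I'll measure these from depth.

```bash
cat >> h.py <<'E'
def wcloud(c):
    h,w=c['z_map'].shape
    f=h/2/np.tan(np.radians(c['vertical_fov'])/2)
    v,u=np.mgrid[:h,:w]; a=(u-c['cx']);b=(v-c['cy']); r=np.hypot(a,b)+1e-9; t=np.tan(r/f)
    z=c['z_map']; P=np.stack([a/r*t*z,b/r*t*z,z],-1)
    E=np.array(c['extrinsics']); return P@E[:3,:3].T+E[:3,3]
def big(m): # largest connected component
    n,l,s,_=cv2.connectedComponentsWithStats(m.astype(np.uint8)); return l==1+np.argmax(s[1:,4])
def rect(name,p):
    r=cv2.minAreaRect((p[:,:2]*1000).astype(np.float32)); print(name,len(p),'c',np.round(r[0],1),'size',np.round(r[1],1),'ang',round(r[2],2),'z',np.round(np.percentile(p[:,2],[5,50,95])*1000,1))
E
python3 - <<'E'
from h import *
c=dict(np.load('/tmp/wrist.npz')); P=wcloud(c); Z=P[...,2];X=P[...,0];Y=P[...,1]
im=c['image'].astype(int)
def box(x0,x1,y0,y1): return (X>x0)&(X<x1)&(Y>y0)&(Y<y1)
print('table',np.percentile(Z[box(.65,.8,.2,.4)],[5,50,95]))
m=big((Z>.028)&(Z<.04)&box(.48,.58,.0,.2));rect('rail L',P[m])
m=big((Z>.028)&(Z<.04)&box(.62,.72,.0,.2));rect('rail R',P[m])
m=(Z>.055)&(Z<.066)&box(.55,.66,-.06,.1);m=big(m);rect('crate rim',P[m]); 
cr=P[(Z>.05)&(Z<.066)&box(.57,.63,-.06,.1)]; print('crate ymax',np.percentile(cr[:,1],[50,90,95,98]))
red=(im[...,0]>im[...,2]+40)
rw=big(red&box(.33,.5,.08,.26)&(Z>.028)&(Z<.042));rect('rest',P[rw])
hw=(Z>.072)&(Z<.092)&box(.38,.47,.12,.22);rect('panel top',P[big(hw)])
hb=(Z>.042)&(Z<.05)&box(.38,.47,.1,.23);rect('bar',P[big(hb)])
t=dict(np.load('/tmp/top.npz'));Q=cloud(t);X,Y,Z=Q[...,0],Q[...,1],Q[...,2]
def box(x0,x1,y0,y1): return (X>x0)&(X<x1)&(Y>y0)&(Y<y1)
rect('T bay',Q[big((Z>.05)&(Z<.075)&box(.5,.7,-.24,-.07))])
rect('T rest',Q[big((Z>.03)&(Z<.042)&box(.36,.48,.1,.24))])
rect('T panel',Q[big((Z>.072)&(Z<.092)&box(.36,.48,.1,.24))])
rect('T small',Q[big((Z>.03)&(Z<.08)&box(.45,.54,.2,.29))])
rect('T beaker',Q[big((Z>.06)&(Z<.09)&box(.33,.48,-.3,-.15))])
rect('T bottle',Q[big((Z>.11)&(Z<.14)&box(.55,.75,-.4,-.25))])
E
```

```text
table [-0.00232726 -0.00093717  0.00048091]
rail L 749 c [556.3  70.9] size [  8.3 141.1] ang 1.75 z [31.  32.9 34.2]
rail R 752 c [660.9  72.6] size [  9.  144.7] ang 1.54 z [30.9 33.  34.2]
crate rim 798 c [611.7  -9.7] size [ 90.3 103.2] ang 1.82 z [56.4 59.6 61. ]
crate ymax [0.03728848 0.04161752 0.04221805 0.04278362]
rest 1357 c [418.4 171.2] size [98.6 44.5] ang 81.74 z [32.7 34.9 36.2]
panel top 579 c [416.7 171. ] size [60.1 12.9] ang 81.15 z [73.2 81.4 83.2]
bar 326 c [418.1 171. ] size [82.9 12.2] ang 81.84 z [42.6 44.9 48.8]
T bay 407 c [ 554.4 -143.8] size [ 26.6 110.5] ang 2.25 z [53.4 61.4 68.1]
T rest 587 c [418.5 168.6] size [100.1  44.2] ang 81.39 z [31.8 36.  40.1]
T panel 127 c [418.1 168.5] size [59.7 10.9] ang 81.47 z [77.9 82.4 86.2]
T small 85 c [503.5 247.8] size [43.6  8.5] ang 28.21 z [34.9 53.3 58.2]
T beaker 229 c [ 412.8 -208.7] size [68.  67.2] ang 45.17 z [65.9 79.9 85.2]
T bottle 416 c [ 643.4 -305.1] size [48.7 48.1] ang 49.97 z [118.7 130.5 134.5]
```

```bash
python3 -m handwheel '[1,0.01,-0.03,-0.06,0, 1,0.01,-0.03,-0.12,0, 1,0.01,-0.03,-0.16,0, 1,0.01,-0.03,-0.193,0, 1,0.01,-0.03,-0.193,0]'
```

```text
t: 2.4
ee_pos: [0.6069, 0.0713, 0.0403]
orientation: [0.696, 0.718, -0.002, -0.002]
force: [-0.4, 0.2, 0.0]
grip_width: 0.141
gripper_force: 0.0
```

```bash
python3 -m handwheel '[1,0.003,-0.006,0,0, 1,0.003,-0.012,0,0, 1,0.003,-0.017,0,0, 1,0.003,-0.022,0,0, 1,0.003,-0.028,0,0, 1,0.004,-0.035,0,0, 1,0.004,-0.043,0,0, 1,0.004,-0.051,0,0, 1,0.004,-0.059,0,0, 1,0.005,-0.067,0,0, 1,0.005,-0.075,0,0, 1,0.005,-0.083,0,0, 1,0.005,-0.091,0,0, 1,0.006,-0.099,0,0, 1,0.006,-0.107,0,0, 1,0.006,-0.115,0,0, 1,0.006,-0.121,0,0, 1,0.006,-0.126,0,0, 1,0.006,-0.130,0,0, 1,0.006,-0.133,0,0]'
python3 - <<'E'
from h import *
c=cap('top','t2'); Q=cloud(c);X,Y,Z=Q[...,0],Q[...,1],Q[...,2]
c=cap('scene'); 
cv2.imwrite('pics/s2.png',cv2.resize(c['image'][160:280,220:400],None,fx=4,fy=4,interpolation=2)[:,:,::-1])
E
```

```text
t: 4.9
ee_pos: [0.6158, -0.0629, 0.0426]
orientation: [0.696, 0.718, 0.0, 0.0]
force: [-0.9, 0.6, -0.2]
grip_width: 0.006
gripper_force: 0.3
```

View pics/s2.png

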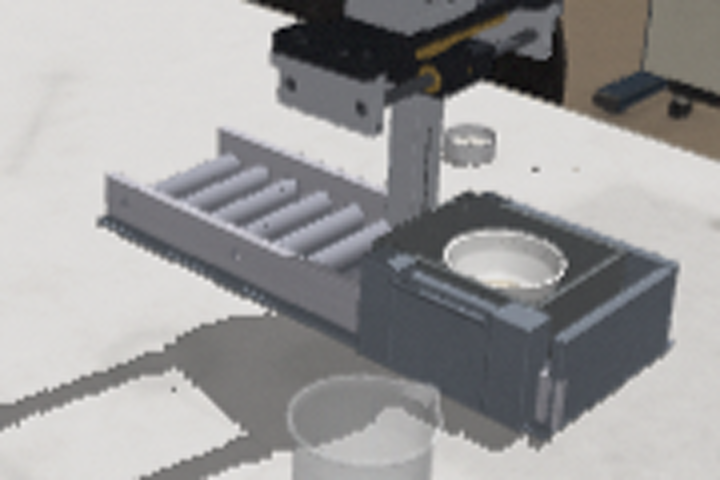

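The crate has moved into the bay with the dish still in it, and a small gap to the stop remains. I'll push slowly now and watch the force.

```bash
python3 -m handwheel '[1,0,-0.002,0,0, 1,0,-0.004,0,0, 1,0,-0.006,0,0, 1,0,-0.008,0,0, 1,0,-0.010,0,0, 1,0,-0.012,0,0, 1,0,-0.013,0,0, 1,0,-0.013,0,0]'
```

```text
t: 6.0
ee_pos: [0.6154, -0.0759, 0.0424]
orientation: [0.696, 0.718, -0.0, -0.0]
force: [0.0, -0.4, -0.8]
grip_width: 0.008
gripper_force: 0.0
```

```bash
python3 -m handwheel '[1,0,-0.002,0,0, 1,0,-0.004,0,0, 1,0,-0.005,0,0,1,0,-0.005,0,0]';python3 -m handwheel '[1,0,-0.001,0,0, 1,0,-0.002,0,0, 1,0,-0.003,0,0,1,0,-0.003,0,0]'
```

```text
t: 6.5
ee_pos: [0.6156, -0.0767, 0.0425]
orientation: [0.697, 0.717, 0.002, -0.002]
force: [1.1, 9.5, 1.5]
grip_width: 0.003
gripper_force: 4.9
t: 7.0
ee_pos: [0.6156, -0.0767, 0.0425]
orientation: [0.697, 0.717, 0.004, -0.004]
force: [1.9, 16.9, 2.0]
grip_width: 0.004
gripper_force: 8.1
```

```bash
python3 -m handwheel '[1,0,0.002,0,0, 1,0,0.004,0,0, 1,0,0.006,0,0, 1,0,0.008,0,0, 1,0,0.012,0,0, 1,0,0.02,0,0, 1,0,0.04,0,0, 1,0,0.05,0.05,0, 1,0,0.05,0.11,0, 1,-0.02,0.07,0.17,0, 0.35,-0.05,0.07,0.2,0, 0.35,-0.06,0.07,0.2,0, 0.35,-0.06,0.07,0.2,0]'
python3 - <<'E'
from h import *
c=cap('wrist','w3'); P=wcloud(c); X,Y,Z=P[...,0],P[...,1],P[...,2]
def box(x0,x1,y0,y1): return (X>x0)&(X<x1)&(Y>y0)&(Y<y1)
c2=cap('top');Q=cloud(c2)
for n,P in(('w',P),('t',Q)):
    X,Y,Z=P[...,0],P[...,1],P[...,2]
    rect(n+' crate',P[big((Z>.054)&(Z<.066)&box(.572,.655,-.22,-.02))])
    rect(n+' cheeks',P[big((Z>.056)&(Z<.075)&box(.5,.571,-.22,-.05))])
    for y in (-.12,-.15,-.19): pass
E
```

```text
t: 8.62
ee_pos: [0.5547, -0.0129, 0.2416]
orientation: [0.696, 0.718, -0.0, -0.0]
force: [-0.5, 0.6, 0.2]
grip_width: 0.29
gripper_force: 0.0
w crate 158 c [ 578.1 -134.5] size [98.3 12.2] ang 89.96 z [56.6 59.7 60.8]
w cheeks 842 c [ 552.4 -136. ] size [ 26.4 100.4] ang 2.24 z [56.4 62.4 64.9]
t crate 110 c [ 602.  -186.7] size [46.4 96.3] ang 57.47 z [55.7 60.7 64.7]
t cheeks 154 c [ 554.4 -167.9] size [24.6 62.2] ang 5.25 z [56.9 64.  69.1]
```

View pics/w3.png

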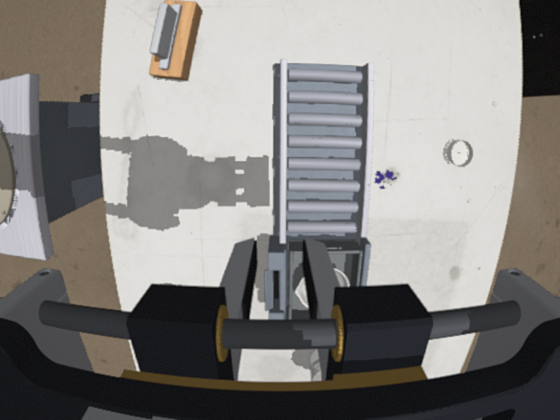

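The wrist view shows the empty rollers, with the crate in the bay behind the fingers, and the slot hidden by a finger near (275,280). I'll move towards -y to see the slot clearly.

```bash
python3 -m handwheel '[0.35,0,-0.06,0,0,0.35,0,-0.12,0,0,0.35,0,-0.18,0,0,0.35,0,-0.24,0,0,0.35,0,-0.24,0,0,0.35,0,-0.24,0,0]'
python3 - <<'E'
from h import *
c=cap('wrist'); P=wcloud(c); X,Y,Z=P[...,0],P[...,1],P[...,2]
def box(x0,x1,y0,y1): return (X>x0)&(X<x1)&(Y>y0)&(Y<y1)
rect('crate+bay',P[big((Z>.05)&(Z<.07)&box(.5,.72,-.26,-.02))])
rect('cheeks',P[big((Z>.06)&(Z<.07)&box(.5,.572,-.26,-.05))])
for n,a,b in(('cheek-',-.22,-.165),('cheek+',-.115,-.05)):
    rect(n,P[big((Z>.0615)&(Z<.07)&box(.5,.572,a,b))])
for x in (.6,.62,.64):
    s=box(x-.01,x+.01,-.25,-.05)&(Z>.045)&(Z<.064); y=np.sort(Y[s]); print(x,np.round(np.histogram(y,np.arange(-.25,-.05,.005))[0]))
s=box(.5,.58,-.15,-.125); 
h,e=np.histogram(X[s],np.arange(.52,.58,.003)); 
for a,b in zip(e,e[1:]):
    q=s&(X>=a)&(X<b); print(round(a,3),q.sum(),np.round(np.percentile(Z[q],[10,50,90])*1000,1) if q.any() else '')
cv2.imwrite('pics/w4.png',c['image'][:,:,::-1])
E
```

```text
t: 9.48
ee_pos: [0.5555, -0.2533, 0.2405]
orientation: [0.696, 0.718, 0.0, -0.002]
force: [0.2, 0.5, 1.0]
grip_width: 0.651
gripper_force: 0.0
crate+bay 3063 c [ 615.5 -142.4] size [112.  129.4] ang 1.35 z [52.6 58.  60.8]
cheeks 407 c [553.2 -98.8] size [19.5 25.3] ang 1.6 z [62.1 64.  65.4]
cheek- 392 c [ 555.9 -184.7] size [19.6 22. ] ang 1.83 z [62.7 64.  65.4]
cheek+ 399 c [553.2 -98.8] size [19.5 25.3] ang 1.69 z [62.5 64.  65.4]
0.6 [ 0  0  0  0  0  0  0  0 33 76 72 60  0  0  4 40 25 10  4  0  0  0  0  0
  8 22 43 31  0  0  0  4 96  0  0  0  0  0  0]
0.62 [  0   0   0   0   0   0   0   0  31  80  74  65   0   0  22  55   2   0
   0   0   0   0   0   0   0   0  19  69   1   0   0   0 102   0   0   0
   0   0   0]
0.64 [ 0  0  0  0  0  0  0  0 19 74 83 66  0  0  0 12 33 28 24 30 23 21 25 30
 24 37 34  2  0  0  0  0 94  2  0  0  0  0  0]
0.52 47 [-2.3 -1.3 -0.3]
0.523 47 [-2.4 -1.2 -0.2]
0.526 37 [-2.2 -1.2 -0.2]
0.529 50 [-2.  -1.1 -0.1]
0.532 45 [-2.3 -1.1 -0.3]
0.535 19 [-2.6 -1.3 -0.6]
0.538 46 [60.5 61.8 63. ]
0.541 67 [59.3 60.8 61.7]
0.544 63 [56.1 57.6 58.7]
0.547 58 [52.8 54.3 55.8]
0.55 52 [ 3.3 46.  53.1]
0.553 65 [45.2 46.2 47.4]
0.556 61 [ 4.  46.7 56.2]
0.559 60 [55.3 56.2 57.2]
0.562 59 [54.9 56.1 57. ]
0.565 22 [53.9 55.3 56.1]
0.568 99 [ 4.3 28.8 59.8]
0.571 63 [59.2 60.2 61. ]
0.574 12 [28.1 58.6 59.6]
```

View pics/w4.png

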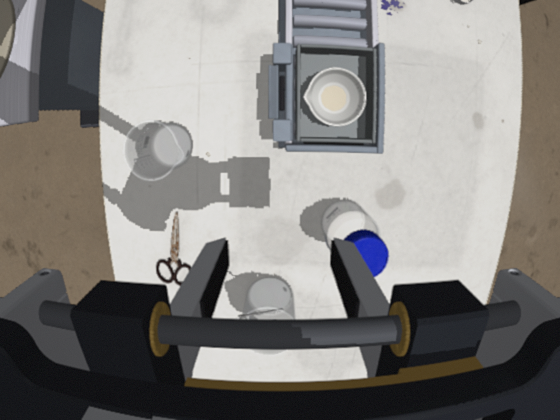

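The wrist view shows the crate against the stop (crate −y edge on the stop near row 148) and the slot at (283,90). The slot centre measures (0.5545, -0.1415) and the holder is at (0.4178, 0.171), at yaw −8.5°. The rest-to-slot displacement agrees between both cameras. Next I'll go to the holder.

```bash
python3 -m handwheel '[0.55,-0.02,0.06,0,0, 0.55,-0.04,0.12,0,0, 0.55,-0.06,0.18,0,-0.05, 0.55,-0.08,0.24,0,-0.1, 0.55,-0.1,0.3,0,-0.15, 0.55,-0.12,0.36,0,-0.18, 0.55,-0.138,0.424,0,-0.18, 0.55,-0.138,0.424,-0.06,-0.18, 0.55,-0.138,0.424,-0.12,-0.18, 0.55,-0.138,0.424,-0.14,-0.18, 0.55,-0.138,0.424,-0.14,-0.18, 0.55,-0.138,0.424,-0.14,-0.18]'
```

```text
t: 11.02
ee_pos: [0.4182, 0.1713, 0.1036]
orientation: [0.757, 0.653, 0.001, 0.0]
force: [-0.1, -0.0, 0.2]
grip_width: 0.453
gripper_force: 0.0
```

```bash
python3 -m handwheel '[0.55,0,-0.001,-0.03,0, 0.55,0,-0.001,-0.05,0, 0.55,0,-0.001,-0.05,0, 0.55,0,-0.001,-0.05,0, 1,0,-0.001,-0.05,0,1,0,-0.001,-0.05,0,1,0,-0.001,-0.05,0,1,0,-0.001,-0.05,0,1,0,-0.001,-0.05,0,1,0,-0.001,-0.05,0]' 35
```

```text
t: 12.28
ee_pos: [0.4177, 0.1694, 0.0526]
orientation: [0.758, 0.653, 0.0, 0.0]
force: [-0.4, 0.1, 1.9]
grip_width: 0.106
gripper_force: 35.0
```

```bash
python3 -m handwheel '[1,0,0,0.03,0, 1,0,0,0.06,0, 1,0,0,0.09,0, 1,0.015,-0.035,0.09,0.02, 1,0.035,-0.08,0.09,0.05, 1,0.055,-0.125,0.09,0.08, 1,0.075,-0.17,0.09,0.11, 1,0.095,-0.215,0.09,0.14, 1,0.115,-0.26,0.09,0.176, 1,0.1365,-0.3125,0.09,0.176, 1,0.1365,-0.3125,0.085,0.176, 1,0.1365,-0.3125,0.08,0.176, 1,0.1365,-0.3125,0.08,0.176, 1,0.1365,-0.3125,0.08,0.176]'
python3 - <<'E'
from h import *
o=monitor.get_obs();print(o['ee_pos'],o['orientation'])
c=cap('wrist'); P=wcloud(c); X,Y,Z=P[...,0],P[...,1],P[...,2]
def box(x0,x1,y0,y1): return (X>x0)&(X<x1)&(Y>y0)&(Y<y1)
for n,a,b,m in(('cheek+',-.12,-.05,(Z>.0615)&(Z<.07)),('bar',-.2,-.09,(Z>.1)&(Z<.13))):
    m=big(m&box(.5,.6,a,b)); v,u=np.nonzero(m); print(u.min(),u.max(),v.min(),v.max()); rect(n,P[m])
c2=cap('top');Q=cloud(c2)
s=cap('scene')
a=cv2.resize(c['image'][200:380,180:380],(400,360),interpolation=2); b=cv2.resize(s['image'][190:280,280:380],(400,360),interpolation=2)
cv2.imwrite('pics/w5.png',np.hstack([a,b])[:,:,::-1])
E
```

```text
t: 14.02
ee_pos: [0.5538, -0.1419, 0.1326]
orientation: [0.697, 0.717, 0.0, -0.0]
force: [0.3, 0.3, -0.6]
grip_width: 0.101
gripper_force: 35.0
[ 0.55377702 -0.14186277  0.13264713] [ 6.96955610e-01  7.17114264e-01  7.24239377e-05 -6.90737502e-05]
267 293 151 181
cheek+ 746 c [553.  -98.7] size [20.  23.7] ang 2.04 z [62.8 64.1 65.3]
270 289 179 213
bar 485 c [ 552.7 -108.1] size [11.4 20.5] ang 1.73 z [123.3 124.9 126.8]
```

View pics/w5.png

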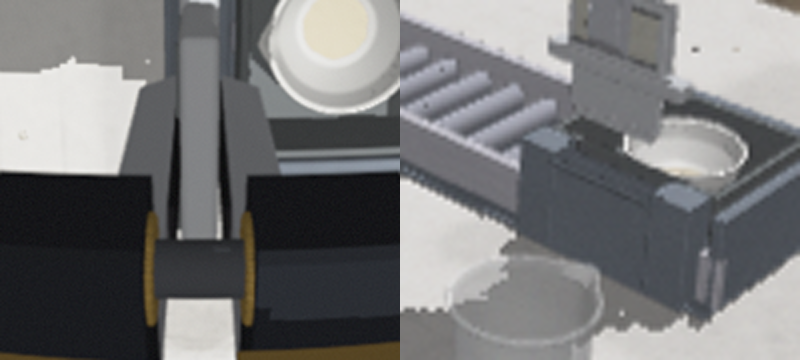

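The view shows the holder upright above the slot and aligned. In the wrist frame it is about 0.8 mm short in +x and 1.2 mm short in −y. I'll correct that and descend in stages.

```bash
python3 -m handwheel '[1,0.0008,-0.0012,-0.01,0, 1,0.0008,-0.0012,-0.018,0, 1,0.0008,-0.0012,-0.024,0, 1,0.0008,-0.0012,-0.03,0, 1,0.0008,-0.0012,-0.035,0, 1,0.0008,-0.0012,-0.035,0]'
```

```text
t: 14.92
ee_pos: [0.5546, -0.1442, 0.097]
orientation: [0.698, 0.717, -0.0, -0.0]
force: [0.3, -0.2, -1.1]
grip_width: 0.101
gripper_force: 35.0
```

```bash
python3 -m handwheel '[1,0,0,-0.003,0, 1,0,0,-0.006,0, 1,0,0,-0.009,0, 1,0,0,-0.009,0]'
```

```text
t: 15.42
ee_pos: [0.5553, -0.1444, 0.089]
orientation: [0.697, 0.717, 0.0, 0.001]
force: [-0.6, -0.4, 4.6]
grip_width: 0.101
gripper_force: 35.0
```

```bash
python3 -m handwheel '[1,0,0,-0.003,0, 1,0,0,-0.005,0, 1,0,0,-0.007,0, 1,0,0,-0.007,0]'; python3 -m handwheel '[1,0,0,-0.002,0, 1,0,0,-0.004,0, 1,0,0,-0.004,0]'
```

```text
t: 15.92
ee_pos: [0.5553, -0.1445, 0.0823]
orientation: [0.697, 0.717, 0.0, 0.001]
force: [-1.4, 0.1, 7.5]
grip_width: 0.104
gripper_force: 35.0
t: 16.3
ee_pos: [0.5553, -0.1445, 0.0815]
orientation: [0.697, 0.717, 0.0, 0.001]
force: [-5.5, 2.3, 23.4]
grip_width: 0.105
gripper_force: 35.0
```

The force has jumped at z = 0.0815, as expected for seating. I'll check it with the cameras.

```bash
python3 - <<'E'
from h import *
c=cap('wrist'); P=wcloud(c); X,Y,Z=P[...,0],P[...,1],P[...,2]
def box(x0,x1,y0,y1): return (X>x0)&(X<x1)&(Y>y0)&(Y<y1)
for n,m in(('bar +y end',(Z>.07)&(Z<.08)&box(.53,.58,-.12,-.08)),('cheek+',(Z>.0615)&(Z<.068)&box(.53,.58,-.12,-.07))): rect(n,P[big(m)])
cr=P[(Z>.05)&(Z<.066)&box(.62,.64,-.13,-.05)];print('crate +y edge',np.percentile(cr[:,1],[5,95]))
s=cap('scene');t=cap('top');Q=cloud(t);X,Y,Z=Q[...,0],Q[...,1],Q[...,2]
rect('T beaker',Q[big((Z>.06)&(Z<.09)&box(.33,.48,-.3,-.15))]);rect('T bottle',Q[big((Z>.11)&(Z<.14)&box(.55,.75,-.4,-.25))])
b=cv2.resize(s['image'][180:280,265:400],(800,592),interpolation=2)
cv2.imwrite('pics/w6.png',b[:,:,::-1]);o=monitor.get_obs();print(o['force'],o['ee_pos'])
E
```

```text
bar +y end 490 c [ 554.4 -110.1] size [19.3 11.9] ang 89.51 z [72.2 73.7 77.6]
cheek+ 988 c [553.1 -98.7] size [19.9 23.9] ang 1.96 z [62.8 64.1 65.2]
crate +y edge [-0.11990265 -0.08373646]
T beaker 95 c [ 432.8 -201.8] size [31.2 60.9] ang 14.52 z [64.  80.2 85.2]
T bottle 313 c [ 647.8 -307.2] size [48.8 40.3] ang 70.24 z [126.3 130.8 134.8]
[-5.4844641   2.60547182 24.51978415] [ 0.55532439 -0.14446918  0.0815752 ]
```

View pics/w6.png

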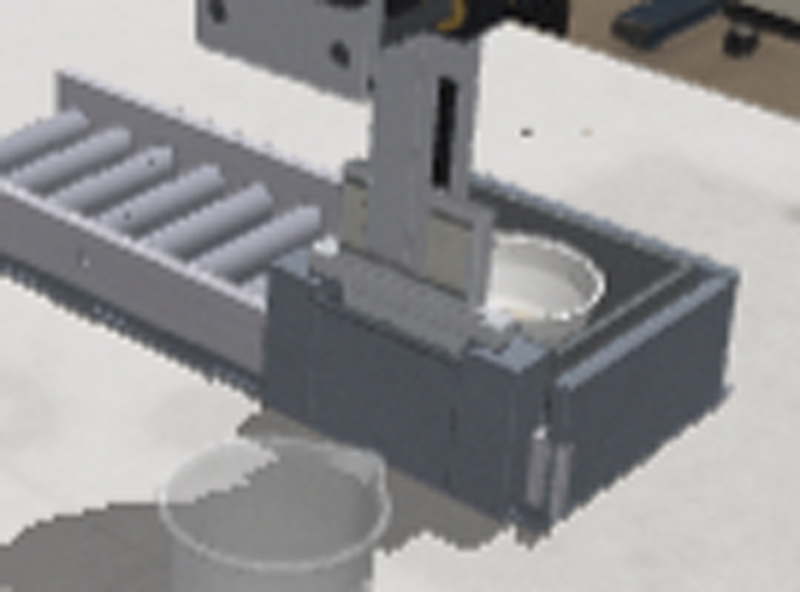

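The picture shows the bar resting on both cheeks (near (320,250) and (505,325)). Its top measures about 74 mm against 75 mm expected, the crate is against the stop and the dish is in it. Handing in.

```bash
python3 -c "
from cell import manip; print(manip.close_job())"
```

```text
the job is handed in; nothing more can be done
None
```

The job is handed in at about 16.5 s: the crate is against the stop with the dish in it, the label holder is still gripped and pressed down with its bar on both cheeks, and the arm touched none of the bystanders as far as I could see.

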